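# Seal a specimen vial in the bench pliers

### The job

Stand the crimp-neck vial (the small slim one with a bright metal ring between its body and its tall cap) upright in the cup of the bench sealing pliers, between the open jaws, and let go of it. Then squeeze the two black handles together until the resistance peaks and gives and they snap fully shut, and leave them shut with the sealed vial still standing in the cup.

Things in the scene. Friction and masses are not known exactly. Their poses are not given: they have to be found in the camera images.
- vial: Crimp-neck vial, upright, 94 mm tall, 60 g, round; origin: centre of underside, z up. Amber body 26 mm wide to 34 mm up; bright steel ring 22 mm wide at 38-54 mm; white cap 24 mm wide at 56-94 mm (hold it here). Stands left or right of the pliers. Near it, without metal ring: flat-capped bottle 34 wide x 68 tall, clear jar 52 x 54, bottle with pointed nozzle 38 x 116.
- seat (a point): Centre of the cup's floor, 14 mm above the table (top of the fixed grey base plate); the vial's underside rests here. z up, x along the pliers from handles to pivot, y across. Cup inside 31 mm wide, flaring to 45 mm at its rim 26 mm up. Steel arms pass both sides 54-66 mm above the table, about 39 mm apart while open; their jaws close on the vial's ring, below its cap.
- grip (a point): Midway between the two black handles, where to squeeze; 60 mm above the table, 75 mm from the seat along -x; same axes, so the handles close along y. Handles are bars 10 mm thick, at 50-70 mm above the table, from 47 mm behind to 22 mm ahead of here along x; 62 mm over their outsides when open, 26 mm shut. Below them only the base plate. Both move alike.
- handle (a joint): Closing angle of each handle, rad: 0 at the start (sprung open), 0.12 fully shut (readings jitter by several thousandths). Resistance rises to about 12 N on each handle near 0.08, then falls; past about 0.11 they snap shut and stay shut unaided. Released sooner they spring back open. A grip of 25-40 N is plenty.

How it is judged:
On the way, in this order (a step that is already met when the one before it is completed fails the run):
1. the vial stands in the cup of the pliers, let go, while the handles are still open (horizontal distance between vial and seat below 0.01 m and z of vial in the frame of seat below 0.006 m and angle between vial's own z axis and vertical below 0.17 rad and contact force between the fingers and vial below 0.2 N and value of joint handle below 0.05 rad), for 0.2 s.
2. the handles are squeezed past the peak to fully shut, with the vial in the cup (value of joint handle above 0.112 rad and horizontal distance between vial and seat below 0.01 m and z of vial in the frame of seat below 0.008 m), for 0.2 s.
At the end, for the whole second after the job is handed in: The handles stay shut by themselves (joint above 0.112 rad) and the vial rests upright (within 10 degrees) in the cup, its underside within 10 mm sideways and 8 mm in height of the cup's floor centre (all of step 2 and angle between vial's own z axis and vertical below 0.17 rad and linear speed of vial below 0.02 m/s); the robot touches nothing.
It also fails if it takes over 45 s, if anything falls off the work surface, if the arm or the gripper's body presses on something with over 40 N, if the wrist force passes 120 N, or if a joint passes its speed limit or range.

### The arm

A 7-joint arm with a two-finger parallel gripper is mounted at the origin on the work surface. World frame = base frame: x ahead of the robot, y to its left, z up, the work surface at z = 0. Lengths are in m, angles in rad, forces in N, time in s.
With the tool pointing down it reaches from about 0.4 to 0.85 m from the base axis. Payload 4.5 kg.
Tool frame: the origin (TCP) lies on the mounting face of the last link; the fingertips stand 173 mm ahead of it and the grasp point (between the pads) lies 155 mm ahead of it; z points along the fingers, y is the direction in which the jaws open and shut (so a half turn about z gives the same grasp; the last joint's range is limited). The gripper opens to 85 mm and grips with 20 to 120 N. Pads are 22 mm wide; open, the fingers measure 114 mm over their backs; the gripper's body (76 mm by 85 mm) begins 54 mm behind the grasp point. The pads swing forward as they close: fully open they stand 13 mm farther back than shut.
Start: joints at [-1.108, 0.689, -0.195, 1.565, 0.157, 0.902, -0.215], TCP at [0.26, 0.568, 0.405] pointing down, gripper open.
Joint ranges: [-3.01, 3.01], [-0.46, 2.08], [-1.47, 1.51], [0.13, 2.56], [-1, 4.14], [0.04, 2.09], [-2.66, 2.66]. Speed limits (rad/s): [2.57, 2.57, 3.14, 3.14, 3.14, 3.14, 3.14].

### API

Orientations are given as a unit quaternion [w, x, y, z].
In Python, from rig import env gives the robot as it stands. Calls block until the motion is done:
- env.goto(position, orientation): joint-space move of the TCP to a pose.
- env.line_to(position, orientation=None, v=0.15): straight line of the TCP; orientation=None keeps the orientation; v is the mean speed in m/s.
- env.set_joints(angles): joint-space move.
- env.command_gripper(opening): finger opening in m; the grip force is fixed at half the most; returns when the fingers have stopped.
- env.pause(seconds).
- env.ik(position, orientation): joint angles nearest the present ones, or None.
- env.camera(name): name is "scene" or "side" or "wrist"; returns the picture (400x640x3 uint8, red, green, blue); there is no depth.
- env.camera_model(name): a dict with "fx", "fy", "cx", "cy" (pixels), "rvec" (rotation vector, rad) and "tvec" (3), from world to camera coordinates, as OpenCV has them. Camera axes: x right, y down, z forward; pixel columns grow to the right and rows downward; lengths in m; the calibration is good to about 2 mm. A picture is of the moment at which its call begins: read the wrist's pose just before it. camera_model takes no time and is no camera call; for the wrist camera it gives the pose at the moment of the call.
A pose or a line that the arm cannot do raises env.MotionError and nothing moves.
- env.sign_off(): hands the job in, once; it reports no verdict.
Readings, each from a call of its own:
- env.current_clock(): time.
- env.current_joint_pos(): joint angles.
- env.current_qd(): joint speeds.
- env.current_joint_efforts(): joint torques, N m.
- env.current_tool_pos(): TCP position.
- env.current_ee_rot(): TCP orientation.
- env.current_ft_force(): force on the tool from outside, world axes, zero at the start.
- env.current_ft_torque(): the same for the moment, N m.
- env.current_width(): finger opening in m.
Only numpy, scipy, OpenCV 4.12 (cv2) and the standard library are available. Lean on these libraries where they do the work, as an engineer would, in place of code of your own. Each camera call takes 0.05 s, during which the arm holds its last target. There are 200 camera calls.

## Working session

There is one attempt and no reset: what is moved stays moved. The work goes in short steps, each a Python script; the robot and the scene stay as the last script left them, time stands still between calls to the robot, and variables do not carry over. Pictures are saved under pics/ and viewed, about 8 in all and at most 12, crops included, and the job is handed in when it is done.

```bash
mkdir -p pics; ls
python3 - <<'E'
from rig import env
import cv2
for n in ("scene","side"):
    cv2.imwrite(f"pics/{n}0.png",cv2.cvtColor(env.camera(n),cv2.COLOR_RGB2BGR)); print(n,env.camera_model(n))
print(env.current_clock(),env.current_ee_rot(),env.current_width())
E
```

```text
pics
scene {'fx': 408.63605677348403, 'fy': 408.63605677348403, 'cx': 317.8201803733976, 'cy': 204.84838035054446, 'rvec': array([ 2.18171862,  0.64540214, -0.27611966]), 'tvec': array([-0.46524981, -0.13857508,  1.03912805])}
side {'fx': 408.42861393189406, 'fy': 408.42861393189406, 'cx': 318.02505984863615, 'cy': 198.74587332515569, 'rvec': array([ 2.36008763, -0.31834951,  0.12695753]), 'tvec': array([-0.53068497,  0.1453941 ,  0.83442905])}
0.1 [-1.16131649e-04  2.12765108e-01  9.77103022e-01 -8.25005791e-04] 0.08551510572065711
```

View pics/scene0.png

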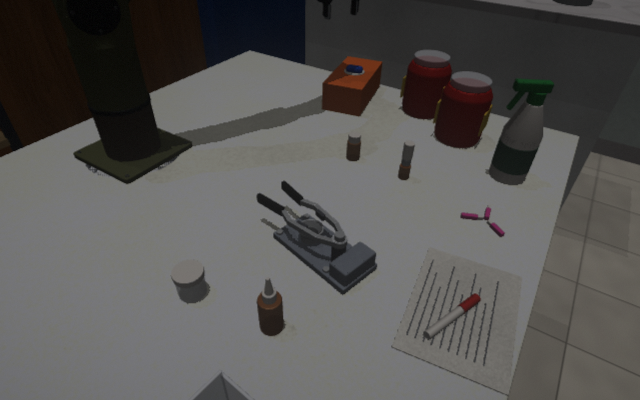

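View pics/side0.png

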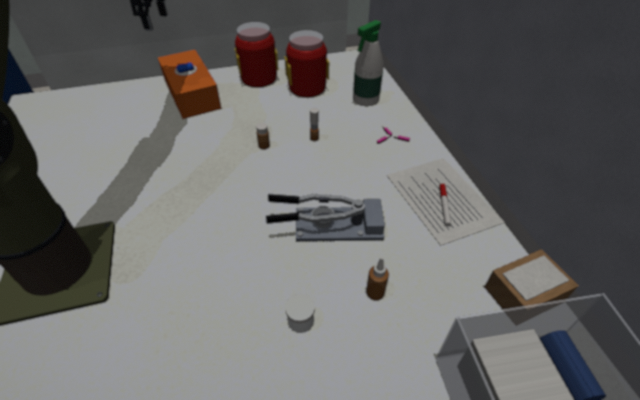

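Scene: the vial is at about (406,160), with pliers centred at about (315,230) and handles to the upper left. Side: the vial is at about (314,125) and the pliers at about (325,212). Next I'll enlarge those areas in one composite.

Run:
```python
import cv2,numpy as np
s=cv2.imread("pics/scene0.png");d=cv2.imread("pics/side0.png")
def c(i,x,y,w,h,k):return cv2.resize(np.clip(i[y:y+h,x:x+w]*1.5,0,255).astype(np.uint8),None,fx=k,fy=k,interpolation=cv2.INTER_CUBIC)
# pliers crops 130x120 x3 ; vial crops 40x60 x4
a=c(s,250,175,133,120,3);b=c(d,260,180,133,80,3)
v=c(s,385,135,40,50,5);w=c(d,295,100,40,50,5)
o=np.zeros((600,800,3),np.uint8)
o[:360,:399]=a;o[:240,400:799]=b;o[350:600,400:600]=v;o[350:600,600:800]=w
cv2.imwrite("pics/comp.png",o)
```

```text
(no output)
```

View pics/comp.png

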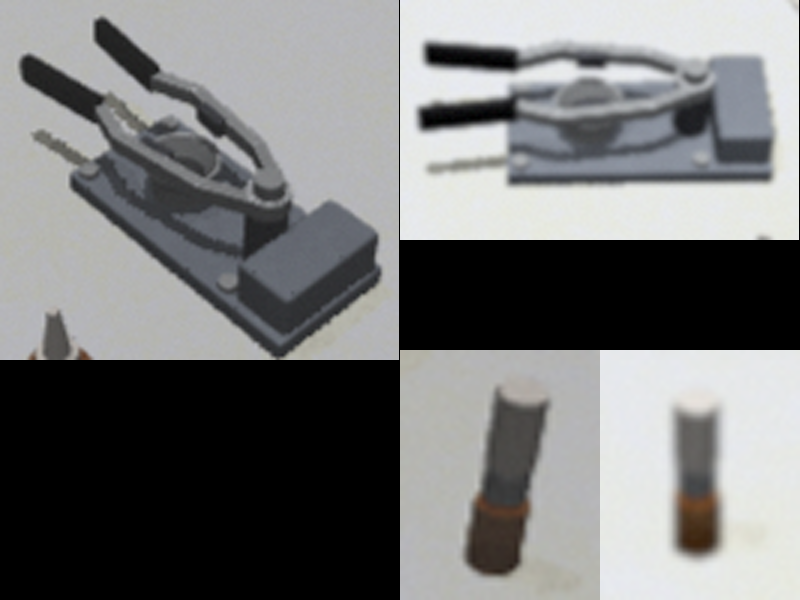

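Composite: the vial cap top is at scene (409.8,143.4) and side (314.2,110.8). The pivot is at scene (339.3,236) and side (358.3,203.3). Handle ends, cup and base corners are visible too, so I'll triangulate.

```bash
cat > h.py <<'E'
import numpy as np,cv2
from rig import env
def K(m):return np.array([[m['fx'],0,m['cx']],[0,m['fy'],m['cy']],[0,0,1.]])
def ray(m,px):
    R=cv2.Rodrigues(m['rvec'])[0];d=R.T@np.linalg.solve(K(m),[px[0],px[1],1.]);return -R.T@m['tvec'],d
def atz(m,px,z):
    o,d=ray(m,px);return o+d*(z-o[2])/d[2]
def tri(ms,pxs):
    P=[K(m)@np.c_[cv2.Rodrigues(m['rvec'])[0],m['tvec']] for m in ms]
    X=cv2.triangulatePoints(P[0],P[1],np.float64(pxs[0]),np.float64(pxs[1]))[:,0];return X[:3]/X[3]
def proj(m,X):
    return cv2.projectPoints(np.float64(X).reshape(-1,1,3),m['rvec'],m['tvec'],K(m),None)[0][:,0]
def save(n,img):cv2.imwrite(f"pics/{n}.png",cv2.cvtColor(img,cv2.COLOR_RGB2BGR))
def down(th):
    # tool z down, tool y along world heading th
    y=np.array([np.cos(th),np.sin(th),0]);z=np.array([0,0,-1.]);x=np.cross(y,z)
    from scipy.spatial.transform import Rotation as Ro
    return np.roll(Ro.from_matrix(np.c_[x,y,z]).as_quat(),1)
E
python3 - <<'E'
from h import *
np.set_printoptions(precision=4,suppress=True)
a,b=env.camera_model("scene"),env.camera_model("side")
S=lambda x,y:(x/3+250,y/3+175)
D=lambda x,y:((x-400)/3+260,y/3+180)
for n,p,q,z in [("vtop",(409.8,143.4),(314.2,110.8),.094),("vbot",(403.4,177.4),(314.4,138.8),0),
 ("pivot",S(268,183),D(695,70),.07),("hNear",S(26,60),D(422,110),.065),("hFar",S(100,22),D(427,48),.065),
 ("cornNL",S(72,182),D(510,178),.01),("cornNR",S(280,353),D(770,175),.01),("cup",S(183,158),D(588,100),.04)]:
    print(n,tri([a,b],[p,q]),atz(a,p,z),atz(b,q,z))
E
```

```text
vtop [0.6165 0.2785 0.0914] [0.6177 0.2745 0.094 ] [0.6154 0.2745 0.094 ]
vbot [ 0.6165  0.2792 -0.0018] [0.6175 0.2756 0.    ] [0.6162 0.278  0.    ]
pivot [ 0.6252 -0.0495  0.0721] [ 0.6243 -0.0482  0.07  ] [ 0.6262 -0.047   0.07  ]
hNear [ 0.4331 -0.0323  0.0678] [ 0.4313 -0.0311  0.065 ] [ 0.4335 -0.0285  0.065 ]
hFar [0.4477 0.0285 0.0662] [0.4467 0.03   0.065 ] [0.4478 0.0296 0.065 ]
cornNL [ 0.4867 -0.0585  0.0068] [ 0.4892 -0.0621  0.01  ] [ 0.4864 -0.06    0.01  ]
cornNR [ 0.6687 -0.1035  0.0044] [ 0.6707 -0.1082  0.01  ] [ 0.6666 -0.1067  0.01  ]
cup [ 0.5531 -0.0283  0.0387] [ 0.5541 -0.0303  0.04  ] [ 0.5529 -0.0286  0.04  ]
```

Run:
```python
from h import *
np.set_printoptions(precision=4,suppress=True)
th=-0.252;q=down(th+np.pi/2)
seat=np.array([.556,-.030])
print(env.ik([*seat,.4],q),env.ik([.6165,.277,.233],q))
t=env.current_clock()
env.goto([*(seat-.05*np.array([np.cos(th),np.sin(th)])),.40],q)
save("w1",env.camera("wrist"));m=env.camera_model("wrist");print(m['rvec'],m['tvec'],env.current_clock()-t)
R=cv2.Rodrigues(m['rvec'])[0];print("campos",-R.T@m['tvec'])
np.save("w1.npy",np.r_[m['rvec'],m['tvec']]);print(proj(m,[[*seat,.014],[*seat,.04]]))
a=env.camera_model("scene");print("bottle",atz(a,(353,158),0))
```

```text
[ 0.1679  0.6154 -0.3254  1.7754  0.262   0.7933  1.0319] [-0.368   0.9745 -0.2403  1.5103  0.3127  0.6947  0.5706]
[-2.2614 -1.7561 -0.2965] [-0.1099 -0.51    0.2143] 2.3167
campos [0.426  0.0045 0.3697]
[[321.8688 202.7274]
 [321.8053 210.2727]]
bottle [0.4774 0.2822 0.    ]
```

View pics/w1.png

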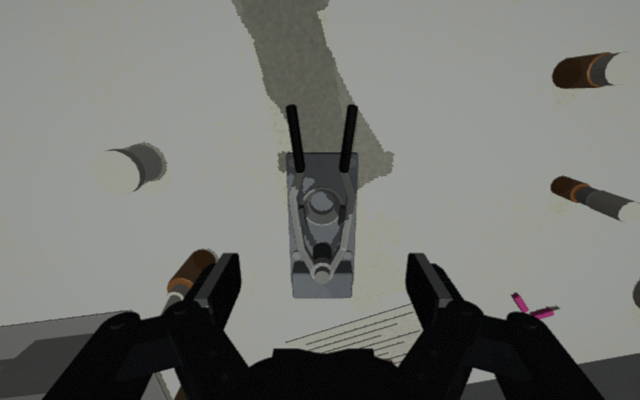

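The wrist view shows the pliers at (290-357, 105-297) and the cup near (322,207), where I predicted it. The vial is at (590,195). I'll enlarge the cup and overlay the predicted rim and floor circles.

Run:
```python
from h import *
m=env.camera_model("wrist");v=np.load("w1.npy");m['rvec'],m['tvec']=v[:3],v[3:]
i=cv2.imread("pics/w1.png");k=5;x0,y0=255,100
c=cv2.resize(i[y0:y0+100,x0:x0+130],None,fx=k,fy=k,interpolation=cv2.INTER_CUBIC)
c=np.clip(c*1.4,0,255).astype(np.uint8);c0=c.copy()
def f(X):return [tuple(int(r) for r in (p-[x0,y0])*k+k/2) for p in proj(m,X)]
t=np.linspace(0,2*np.pi,37);s=np.array([.556,-.030])
for r,z,col in [(.0225,.040,(0,255,0)),(.0155,.014,(0,0,255))]:
    P=f(np.c_[s[0]+r*np.cos(t),s[1]+r*np.sin(t),0*t+z])
    for p in P: cv2.circle(c,p,1,col,-1)
th=-.252;u=np.array([np.cos(th),np.sin(th)])
for d in(-.122,-.053): cv2.circle(c,f([[*(s+d*u),.07]])[0],3,(0,255,255),-1)
cv2.imwrite("pics/w1c.png",c)
```

```text
(no output)
```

View pics/w1c.png

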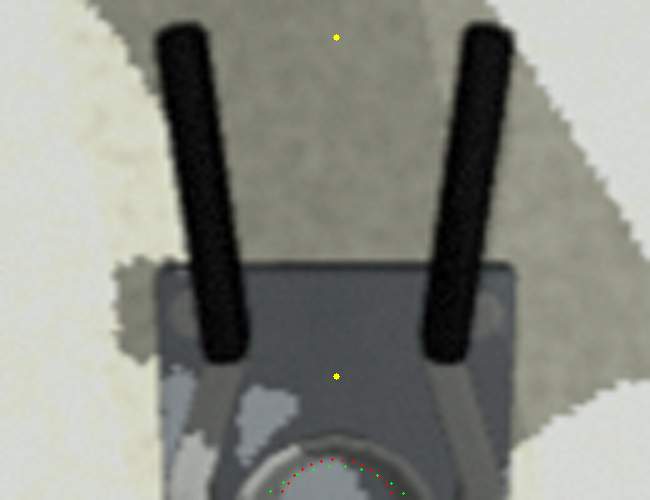

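The lateral fit is exact, but the handles and cup sit about 3 mm further toward the handles than predicted. The seat is therefore about (0.5531,-0.0292), which matches the triangulated cup. Now I'll pick the vial.

Run:
```python
from h import *
np.set_printoptions(precision=4,suppress=True)
th=-0.252;q=down(th+np.pi/2)
t=env.current_clock()
v=[.6165,.277]
env.goto([*v,.155+.20],q)
env.line_to([*v,.155+.078],v=.12)
print("ft",env.current_ft_force())
env.command_gripper(.015);print("w",env.current_width(),env.current_ft_force())
env.line_to([*v,.155+.078+.14],v=.15)
s=[.5531,-.0292]
env.goto([*s,.155+.078+.014+.07],q)
print("w",env.current_width(),env.current_tool_pos(),env.current_ft_force(),env.current_clock()-t,env.current_clock())
import cv2
A=env.camera("scene");B=env.camera("side");W=env.camera("wrist")
z=lambda i,x,y,w,h,k:cv2.resize(i[y:y+h,x:x+w],None,fx=k,fy=k,interpolation=cv2.INTER_CUBIC)
o=np.zeros((560,800,3),np.uint8)
o[:560,:400]=z(A,270,120,100,140,4);o[:360,400:]=z(B,290,125,100,90,4)
o[360:,400:720]=cv2.resize(W,(320,200))
save("c2",np.clip(o*1.4,0,255).astype(np.uint8))
```

```text
ft [-0.0823  1.089   0.4889]
w 0.022854005199151782 [-0.1282  0.9151  1.7654]
w 0.022359889558050457 [ 0.554  -0.0272  0.3173] [-0.5212  0.3045 -0.573 ] 5.2583 7.675
```

View pics/c2.png

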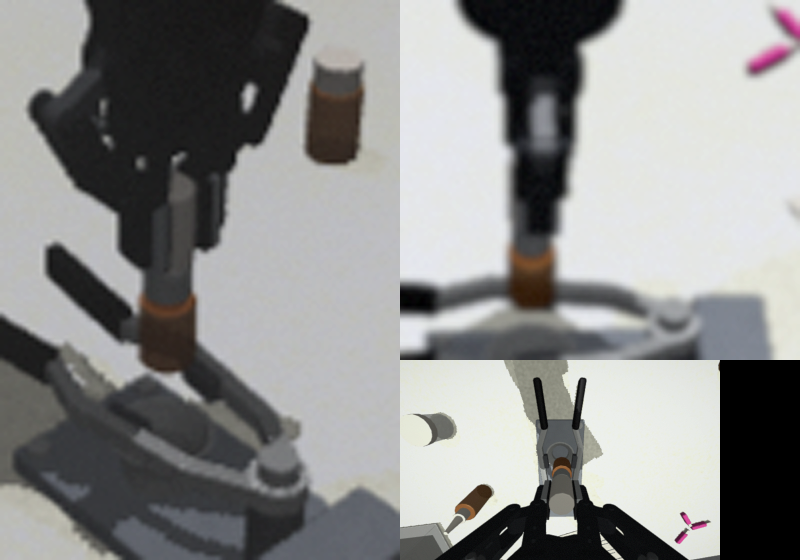

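The vial is held upright over the cup and weighs right (about 0.57 N). Its bottom is at scene (311.8,209.5) and side (322.8,199.5). I'll check that by triangulation, then lower in steps while watching the force.

Run:
```python
from h import *
np.set_printoptions(precision=4,suppress=True)
a,b=env.camera_model("scene"),env.camera_model("side")
X=tri([a,b],[(311.8,209.5),(322.8,199.5)]);print("vial bottom",X,atz(a,(311.8,209.5),.084),atz(b,(322.8,199.5),.084))
print("tcp",env.current_tool_pos(),env.current_ft_force())
s=[.5531,-.0292]
env.line_to([*s,.155+.078+.014+.032],v=.08)
print("tcp",env.current_tool_pos(),env.current_ft_force())
f0=env.current_ft_force()
for dz in np.arange(.028,-.006,-.002):
    env.line_to([*s,.155+.078+.014+dz],v=.05)
    f=env.current_ft_force()-f0
    print(round(dz,4),f,env.current_tool_pos())
    if f[2]>3 or np.hypot(*f[:2])>4: break
print(env.current_clock())
```

```text
vial bottom [ 0.5533 -0.0273  0.0823] [ 0.5543 -0.0289  0.084 ] [ 0.5528 -0.029   0.084 ]
tcp [ 0.5538 -0.0273  0.3172] [ 0.158  -0.0018 -0.6129]
tcp [ 0.5532 -0.0291  0.279 ] [ 0.2851  0.4634 -0.1554]
0.028 [-0.642   0.0518 -0.3193] [ 0.5531 -0.0292  0.2751]
0.026 [-0.8917 -0.1946 -0.5803] [ 0.5531 -0.0292  0.273 ]
0.024 [-0.1586 -0.265  -1.1465] [ 0.553  -0.0292  0.2709]
0.022 [-0.6117 -1.0802  0.3481] [ 0.553  -0.0292  0.2688]
0.02 [-0.3145 -0.8912 -0.4849] [ 0.553  -0.0292  0.2668]
0.018 [-0.0202 -0.7432 -0.5416] [ 0.553  -0.0292  0.2649]
0.016 [-0.9726 -0.6028 -0.0253] [ 0.553  -0.0292  0.2629]
0.014 [-1.5883 -0.5446 -0.6068] [ 0.553  -0.0292  0.2609]
0.012 [-1.2088 -0.2722 -0.4697] [ 0.553  -0.0292  0.2589]
0.01 [-0.167  -0.6317  0.9254] [ 0.553  -0.0292  0.2569]
0.008 [-0.9528 -0.6562 -0.6453] [ 0.5531 -0.0292  0.2549]
0.006 [ 0.1105 -0.0855 -0.0494] [ 0.553  -0.0292  0.2528]
0.004 [-0.1463 -0.5504 -0.262 ] [ 0.553  -0.0292  0.2509]
0.002 [-0.4631 -0.5773 -0.3583] [ 0.553  -0.0292  0.2489]
0.0 [-0.0866 -0.7158  2.0348] [ 0.5533 -0.0291  0.2471]
-0.002 [-2.8303 -0.427  17.812 ] [ 0.5534 -0.029   0.247 ]
12.45
```

It touched the floor at the expected height with little side force. Now I'll release, retreat and look.

Run:
```python
from h import *
np.set_printoptions(precision=4,suppress=True)
s=np.array([.5531,-.0292])
env.line_to([*s,.2475],v=.05);print(env.current_ft_force())
env.command_gripper(.06);env.pause(.3);print(env.current_width(),env.current_ft_force())
env.line_to([*s,.155+.20],v=.12)
th=-.252;u=np.array([np.cos(th),np.sin(th)])
env.line_to([*(s-.075*u),.155+.20],v=.15)
env.command_gripper(.085);env.pause(.3)
print(env.current_clock())
A=env.camera("scene");B=env.camera("side");W=env.camera("wrist")
z=lambda i,x,y,w,h,k:cv2.resize(i[y:y+h,x:x+w],None,fx=k,fy=k,interpolation=cv2.INTER_CUBIC)
o=np.zeros((560,800,3),np.uint8)
o[:480,:400]=z(A,260,160,100,120,4);o[:300,400:]=z(B,260,160,133,100,3)[:,:400] if 0 else z(B,260,165,100,75,4)
o[300:550,400:]=cv2.resize(W,(400,250))
save("c3",np.clip(o*1.4,0,255).astype(np.uint8))
```

```text
[-0.2445 -0.0775 -0.0142]
0.06030225476392996 [-0.4615  0.672   0.8538]
15.8167
```

View pics/c3.png

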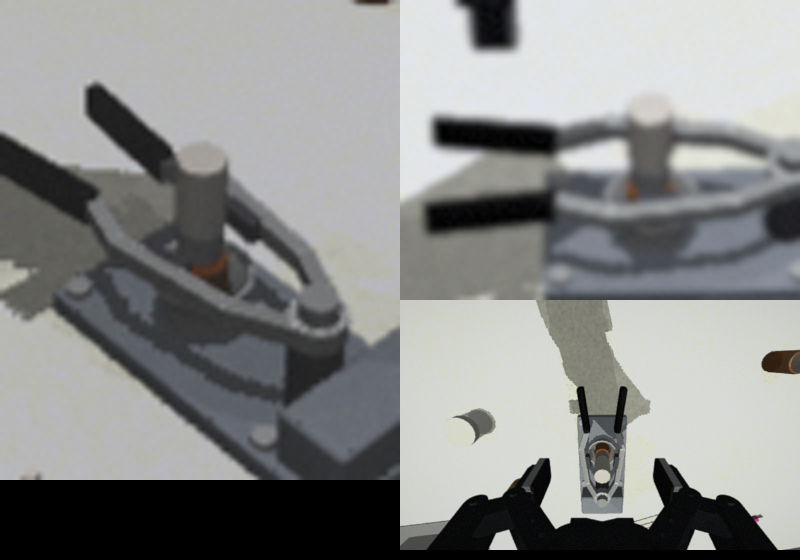

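The vial stands upright in the cup and the handles are still open. Now I'll squeeze.

Run:
```python
from h import *
np.set_printoptions(precision=4,suppress=True)
s=np.array([.5531,-.0292]);th=-.252;u=np.array([np.cos(th),np.sin(th)]);g=s-.075*u
env.line_to([*g,.155+.085],v=.12)
env.line_to([*g,.155+.059],v=.06);print(env.current_tool_pos(),env.current_ft_force())
for w in(.065,.055,.045,.035,.020):
    env.command_gripper(w);print(w,env.current_width(),env.current_ft_force())
env.pause(.5);print(env.current_width(),env.current_ft_force(),env.current_clock())
A=env.camera("scene");B=env.camera("side")
z=lambda i,x,y,w,h,k:cv2.resize(i[y:y+h,x:x+w],None,fx=k,fy=k,interpolation=cv2.INTER_CUBIC)
o=np.zeros((480,800,3),np.uint8)
o[:480,:400]=z(A,260,160,100,120,4);o[:300,400:]=z(B,260,165,100,75,4)
save("c4",np.clip(o*1.4,0,255).astype(np.uint8))
```

```text
[ 0.4803 -0.0104  0.2137] [-0.4974 -0.2499  0.2459]
0.065 0.06548488591033846 [ 0.2157 -0.076   0.2809]
0.055 0.055195447610235725 [-0.1517 -0.2644  5.19  ]
0.045 0.04523859779108628 [-1.5571  0.0204 10.0188]
0.035 0.03546961647303944 [-3.4176  0.2214 12.8223]
0.02 0.02418408369552702 [-2.3902  0.9861 12.4969]
0.024154163193153853 [-2.3569  0.5305 13.9587] 19.55
```

View pics/c4.png

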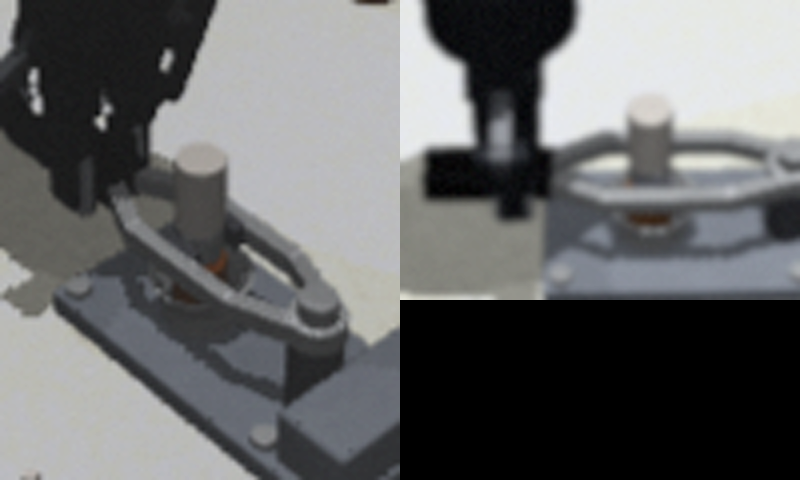

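The fingers closed to 24 mm and the handles look shut, with the vial still upright. I'll open, retreat straight up and check that they stay shut.

Run:
```python
from h import *
np.set_printoptions(precision=4,suppress=True)
p=env.current_tool_pos()
env.command_gripper(.06);env.pause(.2);print(env.current_width(),env.current_ft_force())
env.line_to([p[0],p[1],.155+.26],v=.12)
env.pause(.5);print(env.current_clock(),env.current_ft_force())
A=env.camera("scene");B=env.camera("side");W=env.camera("wrist")
z=lambda i,x,y,w,h,k:cv2.resize(i[y:y+h,x:x+w],None,fx=k,fy=k,interpolation=cv2.INTER_CUBIC)
o=np.zeros((560,800,3),np.uint8)
o[:480,:400]=z(A,260,160,100,120,4);o[:300,400:]=z(B,260,165,100,75,4)
o[300:550,400:]=cv2.resize(W,(400,250))
save("c5",np.clip(o*1.4,0,255).astype(np.uint8))
```

```text
0.060164010338765145 [0.0535 0.2738 0.4235]
22.6083 [0.1993 0.5898 0.3937]
```

View pics/c5.png

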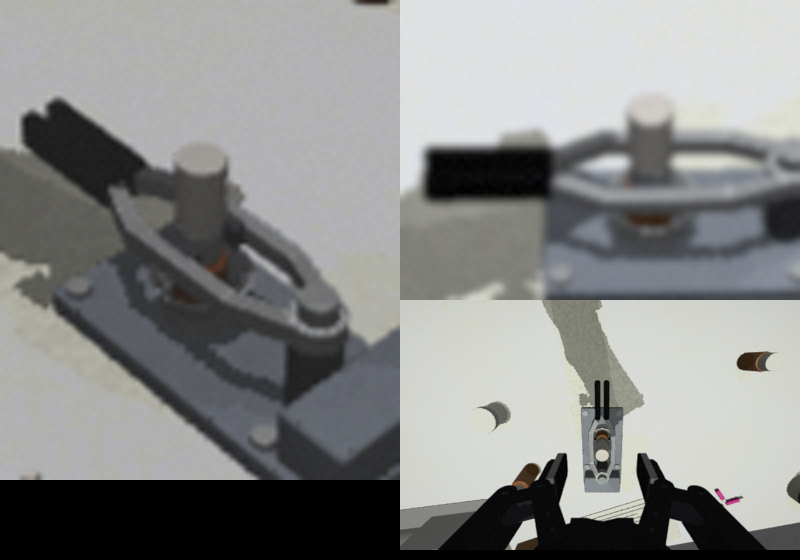

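The handles stay shut, parallel with a small gap. The vial is upright in the cup and the arm is clear.

```bash
python3 -c "
from rig import env
env.sign_off()"
```

```text
the job is handed in; nothing more can be done
```

The crimp-neck vial is standing in the cup, and the pliers are snapped shut around it. I handed the job in shortly after the clock read 22.6 s, against the 45 s limit.

- **Placing:** I gripped the vial by its cap and lowered it until it touched the cup floor at the expected height. I then let go and confirmed by camera that it stood upright with the handles still open.
- **Squeezing:** I closed the fingers on the handles until they stopped at a 24 mm opening; the handles are 26 mm wide when shut. The largest forces I read at the wrist were about 18 N when the vial touched the floor and 14 N during the squeeze.
- **Last check:** after the arm moved away, the pictures showed the handles staying shut, the vial upright in the cup and nothing touched by the robot.
- **Disagreement:** the first seat estimate was about 3 mm off along the pliers. I corrected it from the wrist picture before placing.
- **Not measured:** I had no direct reading of the handle angle, so "shut" rests on the finger opening and the pictures.

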